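# Find and press the hidden drawer catch

### The job

One of the five flush wooden squares inlaid in the top of the cypress chest is a hidden push catch; the other four are solid. Feel across the top with the fingertips for the one that gives, and press it in until the secret drawer springs out by itself. Then take the hand away, without touching the drawer and leaving the pine offcut, the file and the spring clamp where they lie.

Things in the scene. Friction and masses are not known exactly. Their poses are not given: they have to be found in the camera images.
- chest: Low cypress chest fixed to the bench, 220 x 220 mm, 90 mm high; origin at the centre of its underside, z up. Five identical 48 mm squares of the same wood lie in 50 mm square openings in its top, edges parallel to the chest's, centred at (x, y) = (0, 0), (60, 60), (60, -60), (-60, 60) and (-60, -60) mm in the chest's frame.
- top (a point): Centre of the chest's top squares: on the middle square's upper face, 88.5 mm above the chest's origin, same axes. All five squares lie at this height, 1.5 mm below the wood around them. One, different each time, is the catch; the other four are rigid.
- catch (a joint): How far the catch square is pressed straight down, in m: 0 at rest, 0.005 fully in. A spring resists with 2 N at first, 6 N at the bottom, and pushes it back up when let go; at about 3 mm it frees the drawer. It does not tell which of the five squares it is.
- drawer_out (a joint): How far the spring-driven drawer has come out, in m: 0 shut and latched, 0.028 fully out; it moves out along the chest's +x and stays out. It takes under half a second.
- drawer: The drawer; its front board, 12 x 216 x 60 mm, forms the chest's +x side; its origin coincides with the chest's origin while the drawer is shut. Not to be touched.
- offcut: Loose pine offcut 120 x 45 x 20 mm lying on the bench beside the chest (its -y side); origin at the centre of its underside, x along its length. Bystander.
- file: Loose steel file with a round wooden handle, 240 mm long, 20 mm wide and 18 mm high, lying beside the chest (its +y side), blade to its +x; origin at the middle of its length, on the bench. Bystander.
- clamp: Loose orange plastic spring clamp, about 135 x 70 mm, 22 mm high, lying in the shallow aluminium tray; origin at its pivot, on its underside. Bystander.

How it is judged (in metres and radians):
On the way:
1. the catch square is pressed in far enough to work (over 2.5 mm) (value of joint catch above 0.0025 m), for 0.03 s.
At the end, for the whole second after the job is handed in: The drawer stands out by more than 22 mm, the catch square is back up (pressed in less than 1.2 mm), and the offcut, file and clamp are within 20 mm of where they started (value of joint drawer_out above 0.022 m and value of joint catch below 0.0012 m and not (distance of offcut from where it was at the start of the episode above 0.02 m) and not (distance of file from where it was at the start of the episode above 0.02 m) and not (distance of clamp from where it was at the start of the episode above 0.02 m)); the robot touches nothing.
It fails at once if the robot touches the drawer (contact force between any of the fingers, the arm and drawer above 0.5 N).
It fails at once if the offcut, the file or the clamp is shifted or lifted by more than 20 mm (distance of any of offcut, file, clamp from where it was at the start of the episode above 0.02 m).
It also fails if it takes over 45 s, if anything falls off the work surface, if the arm or the gripper's body presses on something with over 40 N, if the wrist force passes 120 N, or if a joint passes its speed limit or range.

### The arm

A 6-joint arm with a two-finger parallel gripper is mounted at the origin on the work surface. World frame = base frame: x ahead of the robot, y to its left, z up, the work surface at z = 0. Lengths are in mm, angles in rad, forces in N, time in s.
With the tool pointing down it reaches from about 325 to 900 mm from the base axis. Payload 6.1 kg.
Tool frame: the origin (TCP) lies midway between the tips of the shut fingers; the grasp point (between the pads) lies behind it (r.grasp_offset is the z of the grasp point in the tool frame, in mm); z points along the fingers, y is the line along which they close (so a half turn about z gives the same grasp; the last joint's range is limited). The gripper opens to 87 mm and grips with 3 to 60 N. Pads are 19 mm wide; open, the fingers measure 117 mm over their backs; the gripper's body (75 mm by 190 mm) begins 51 mm behind the grasp point.
Start: joints at [-1.228, 0.22, 1.526, -0, 1.395, -0.126], TCP at [282.377, -557.565, 222.538] pointing down, gripper open.
Joint ranges: [-2.98, 2.98], [-0.91, 2.08], [0.09, 2.57], [-1.24, 4.39], [0.2, 2.65], [-2.68, 2.68]. Speed limits (rad/s): [2.57, 2.57, 3.01, 3.14, 3.14, 3.14].

### API

Orientations are given as [roll, pitch, yaw] about the fixed x, y, z axes, in that order (R = Rz(yaw) Ry(pitch) Rx(roll)).
In Python, from bench import r gives the robot as it stands.
- The arm moves only by the tool servo_tool, never from a script. Its argument "series" is a list of rows, each an object of numbers: "dx", "dy", "dz": the shift along the tool's x, y, z scaled (see below); "rx", "ry", "rz": the turn, a rotation vector about the tool's x, y, z scaled (see below); "claw": the gripper command: -1 is shut, 1 is fully open, values between are in proportion. A call has 1 to 8 rows; each row is the pose to reach, as a shift and turn from the pose commanded when the call began, along the tool's axes at that moment; what a row does not reach only later rows make up. The controller multiplies each number of a shift by 20 cm and each number of a turn by 90 degrees. A row lasts 1/8 s, in which the tool goes at most 62.5 mm and 10.7 degrees, less where a joint would pass 70% of its speed; a pose out of reach is approached as far as the arm can. A call with a number of a shift or a turn outside -1 to 1 is refused whole. A call with a gripper value outside its range is refused whole. The fingers move at their own pace and stop on an object; the grip force is fixed at half the most. Time passes only in rows, so rows that repeat a pose let the fingers close. It gives the time, the measured TCP pose, the force, the opening and the grip force at its end, in the units of the state.
- r.state(): the state, without advancing time (a new reading comes with each control period).
- r.get_image(name): name is "side" or "top"; returns a dict with "pixels" (420x560x3 uint8, red, green, blue), "fovy" (degrees; the focal length in pixels is half the picture's height over the tangent of half this angle, whatever the lens; pixels are square), "cx", "cy" (the principal point, pixels), "R" (3x3) and "t" (3): a world point X has camera coordinates R X + t. Camera axes: x right, y down, z forward; pixel columns grow to the right and rows downward; lengths in mm; the calibration is good to about 2 mm. A picture is of the moment at which its call begins. There is no depth.
- r.job_done(): hands the job in; it is judged then, once.
Trained networks look in a picture, given as the dict that the camera call returned (one of the last four; its "shot" number tells which), for a name from the list of things; names that differ only in an ending like _2 or _b are one class to them, and where a whole thing is asked for, a point or a joint stands for the part that bears it (a point fixed in the world has none). Each returns a list of dicts, best first, with "score" (0 to 1); they miss things now and then, are a little off and sometimes report something else, mostly with a low value. They report only what shows in the picture. A call takes as long as a camera call.
- r.trace(target, picture): "region" (420x560 bool, what is visible of it) and "bbox" ([left, top, width, height] as shares, 0 to 1, of the picture: columns of its width, rows of its height, round what is visible of it).
- r.landmark_of(target, picture): "position" ([column, row] as shares, 0 to 1, of the picture: columns of its width, rows of its height: a listed point, or the origin of a listed thing).
The state is a dict: "clock": time; "joint_positions": joint angles; "qd": joint speeds; "tau": joint torques, N m; "tcp_pos": TCP position; "eef_rot": TCP orientation; "force": force on the tool from outside, world axes, zero at the start; "wrist_torque": the same for the moment, N m; "width": finger opening in mm; "gripper_force": force on a finger pad.
Only numpy, scipy, OpenCV 4.12 (cv2) and the standard library are available. Lean on these libraries where they do the work, as an engineer would, in place of code of your own. Each camera call takes 0.05 s, during which the arm holds its last target. There are 200 camera calls.

## Working session

There is one attempt and no reset: what is moved stays moved. The work goes in short steps, Python scripts to look and compute and a tool call to move; the robot and the scene stay as the last step left them, time stands still between calls to the robot, and variables do not carry over. Pictures are saved under pics/ and viewed, at most 10 in all, crops included, and the job is handed in when it is done.

Besides the shell and the picture viewer there is one more tool, called after ">>>" as name(argument=value, ...), one argument or row to a line, values as JSON. servo_tool: Moves the arm, as the interface text tells. Shifts and turns lie within -1 to 1; 1 stands for 20 cm of shift or 90 degrees of turn. Its arguments: {"type":"object","properties":{"series":{"type":"array","items":{"type":"object","properties":{"dx":{"type":"number","minimum":-1,"maximum":1},"dy":{"type":"number","minimum":-1,"maximum":1},"dz":{"type":"number","minimum":-1,"maximum":1},"rx":{"type":"number","minimum":-1,"maximum":1},"ry":{"type":"number","minimum":-1,"maximum":1},"rz":{"type":"number","minimum":-1,"maximum":1},"claw":{"type":"number"}}}}},"required":["series"]}

```bash
mkdir -p pics; python3 - <<'E'
from bench import r
import cv2,numpy as np
s=r.state();print({k:np.round(s[k],3).tolist() for k in('clock','tcp_pos','eef_rot','force','width')},r.grasp_offset)
ims=[]
for n in("side","top"):
    p=r.get_image(n);im=p["pixels"][:,:,::-1].copy()
    print(n,p["fovy"],p["cx"],p["cy"],np.round(p["R"],4).tolist(),np.round(p["t"],1).tolist())
    for t in("chest","top","drawer","offcut","file","clamp"):
        for d in r.landmark_of(t,p)[:1]:
            u=np.array(d["position"])*[560,420];print(t,u.round(1),round(d["score"],2))
            f=210/np.tan(np.radians(p["fovy"]/2));R=np.array(p["R"]);T=np.array(p["t"])
            z={"top":88.5}.get(t,0);c=-R.T@T;dr=R.T@np.array([(u[0]-p["cx"])/f,(u[1]-p["cy"])/f,1]);print("   world",(c+dr*(z-c[2])/dr[2]).round(1))
    cv2.imwrite(f"pics/{n}0.png",im)
E
```

```text
{'clock': 0.0, 'tcp_pos': [282.148, -556.984, 221.406], 'eef_rot': [-3.14, -0.0, 0.469], 'force': [-0.12, 0.277, -0.58], 'width': 87.21} -18.700000000000003
side 48.79587854074819 274.4551478055095 210.94141410430444 [[-0.7289, -0.6845, 0.0078], [-0.4363, 0.4557, -0.7759], [0.5276, -0.569, -0.6308]] [497.2, 236.1, 853.7]
chest [311.7 195.5] 0.92
   world [589.4 -40.8   0. ]
top [316.  167.7] 0.62
   world [582.6 -41.   88.5]
file [287.6 238.6] 0.8
   world [524.9 123.4   0. ]
clamp [170.5 393.1] 0.87
   world [412.7 537.9   0. ]
top 47.39257283324833 279.6087129710894 207.06323283811435 [[-0.0157, -0.9999, 0.007], [-0.9825, 0.0141, -0.1859], [0.1858, -0.0098, -0.9825]] [172.8, 544.2, 1207.8]
chest [357.3 192.7] 0.82
   world [593.5 -50.6   0. ]
top [363.1 187.1] 0.64
   world [588.7 -50.6  88.5]
offcut [415.2 163.6] 0.79
   world [ 674.3 -216.2    0. ]
file [296.8 218.3] 0.77
   world [524.4 117.7   0. ]
clamp [137.5 261.7] 0.71
   world [413.1 546.4   0. ]
```

View pics/top0.png

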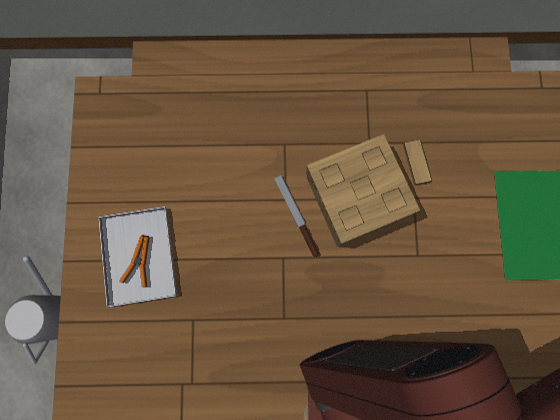

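View pics/side0.png

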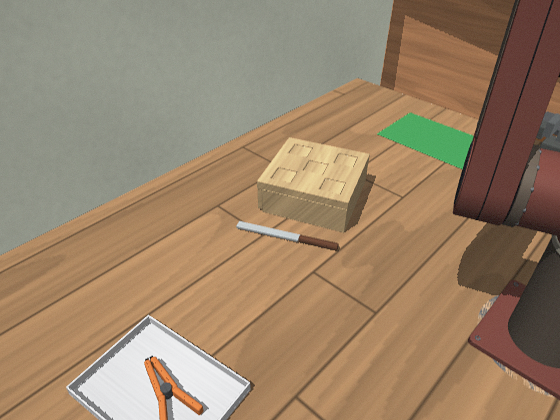

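The top view shows the chest, yawed about 20–25°, with squares near pixels (332,175), (374,158), (362,187), (394,199) and (350,217). The file is on its left (+y) side and the offcut on its right (−y), so chest +x points away from the robot. The side view agrees, with squares at (301,150), (346,160), (316,167), (284,175) and (333,186).

```bash
cat > h.py <<'E'
import numpy as np
from bench import r
def rel(P):
    s=r.state();y=s["eef_rot"][2];c,n=np.cos(y),np.sin(y)
    d=np.array(P)-s["tcp_pos"]
    return (np.array([c*d[0]+n*d[1], n*d[0]-c*d[1], -d[2]])/200).round(4)
E
python3 - <<'E'
from h import *
from scipy.optimize import least_squares
C=np.array([(0,0),(60,60),(60,-60),(-60,60),(-60,-60)])
obs={"top":[(362,187),(332,175),(374,158),(350,217),(394,199)],"side":[(316,167),(284,175),(301,150),(333,186),(346,160)]}
P={n:r.get_image(n) for n in obs}
def proj(p,X):
    f=210/np.tan(np.radians(p["fovy"]/2));q=X@np.array(p["R"]).T+p["t"];return f*q[:,:2]/q[:,2:]+[p["cx"],p["cy"]]
def W(v):
    c,s=np.cos(v[2]),np.sin(v[2]);return np.c_[C@np.array([[c,s],[-s,c]])+v[:2],np.full(5,88.5)]
f=lambda v,ns=tuple(obs):np.concatenate([(proj(P[n],W(v))-obs[n]).ravel() for n in ns])
for ns in(("top",),("side",),("top","side")):
    o=least_squares(lambda v:f(v,ns),[587,-47,.4]);print(ns,o.x,np.abs(o.fun).max())
for w in W(o.x):print(w.round(1),rel(w))
np.save("sq.npy",W(o.x))
E
```

```text
('top',) [ 5.88926444e+02 -4.88088784e+01  3.76189518e-01] 0.6243213419734275
('side',) [ 5.84266297e+02 -4.27429458e+01  3.75460834e-01] 0.2633523265312192
('top', 'side') [ 5.87651245e+02 -4.72199346e+01  3.75907079e-01] 1.5300955345514353
[587.7 -47.2  88.5] [ 2.5145 -1.5867  0.6703]
[621.4  30.6  88.5] [ 2.8411 -1.8575  0.6703]
[665.5 -81.   88.5] [ 2.7854 -1.2601  0.6703]
[509.8 -13.4  88.5] [ 2.2436 -1.9132  0.6703]
[ 553.9 -125.1   88.5] [ 2.188  -1.3158  0.6703]
```

>>> servo_tool(
  series=[
    {"dx": 1,"dy": -0.6,"dz": 0,"claw": -1},
    {"dx": 1,"dy": -0.6,"dz": 0,"claw": -1},
    {"dx": 1,"dy": -0.6,"dz": 0,"claw": -1},
    {"dx": 1,"dy": -0.6,"dz": 0,"rz": 0.059,"claw": -1},
    {"dx": 1,"dy": -0.6,"dz": 0,"rz": 0.059,"claw": -1},
  ],
)

```text
$.series[0]: bad value
```

>>> servo_tool(
  series=[
    {"dx": 1,"dy": -0.6,"claw": -1},
    {"dx": 1,"dy": -0.6,"claw": -1},
    {"dx": 1,"dy": -0.6,"claw": -1},
    {"dx": 1,"dy": -0.6,"claw": -1},
    {"dx": 1,"dy": -0.6,"claw": -1},
  ],
)

```text
$.series[0]: bad value
```

```bash
python3 - <<'E'
from h import *
s=r.state();print(s["clock"],s["tcp_pos"],s["eef_rot"],s["force"],s["width"])
for w in np.load("sq.npy"):print(w.round(1),rel(w))
E
```

```text
0.8 [ 282.40386554 -557.54822961  222.5647131 ] [3.14157300e+00 8.84864581e-06 4.68841171e-01] [-0.41897522  0.74109034 -0.13200428] 87.18943220203549
[587.7 -47.2  88.5] [ 2.5145 -1.5867  0.6703]
[621.4  30.6  88.5] [ 2.8411 -1.8575  0.6703]
[665.5 -81.   88.5] [ 2.7854 -1.2601  0.6703]
[509.8 -13.4  88.5] [ 2.2436 -1.9132  0.6703]
[ 553.9 -125.1   88.5] [ 2.188  -1.3158  0.6703]
```

>>> servo_tool(
  series=[
    {"dx": 1,"dy": -0.6,"dz": 0,"rx": 0,"ry": 0,"rz": 0.059,"claw": -1},
    {"dx": 1,"dy": -0.6,"dz": 0,"rx": 0,"ry": 0,"rz": 0.059,"claw": -1},
    {"dx": 1,"dy": -0.6,"dz": 0,"rx": 0,"ry": 0,"rz": 0.059,"claw": -1},
    {"dx": 1,"dy": -0.6,"dz": 0,"rx": 0,"ry": 0,"rz": 0.059,"claw": -1},
    {"dx": 1,"dy": -0.6,"dz": 0,"rx": 0,"ry": 0,"rz": 0.059,"claw": -1},
  ],
)

```text
clock: 1.42
tcp_pos: [408.2, -357.6, 222.8]
eef_rot: [3.142, -0.001, 0.381]
force: [0.4, -0.8, 0.0]
width: 45.0
gripper_force: 0.0
```

```bash
python3 - <<'E'
from h import *
s=r.state();print(s["clock"],s["tcp_pos"],s["eef_rot"],s["force"],s["width"])
for w in np.load("sq.npy"):print(w.round(1),rel(w))
E
```

```text
1.425 [ 408.1587181  -357.58132753  222.80775557] [ 3.14155255e+00 -6.81722264e-04  3.80569311e-01] [ 0.40353976 -0.7775112   0.00928073] 45.035542744279
[587.7 -47.2  88.5] [ 1.4097 -1.1074  0.6715]
[621.4  30.6  88.5] [ 1.7111 -1.406   0.6715]
[665.5 -81.   88.5] [ 1.7083 -0.806   0.6715]
[509.8 -13.4  88.5] [ 1.1111 -1.4088  0.6715]
[ 553.9 -125.1   88.5] [ 1.1083 -0.8088  0.6715]
```

>>> servo_tool(
  series=[
    {"dx": 1,"dy": -0.8,"dz": 0,"rx": 0,"ry": 0,"rz": 0,"claw": -1},
    {"dx": 1,"dy": -0.8,"dz": 0,"rx": 0,"ry": 0,"rz": 0,"claw": -1},
    {"dx": 1,"dy": -0.8,"dz": 0,"rx": 0,"ry": 0,"rz": 0,"claw": -1},
    {"dx": 1,"dy": -0.8,"dz": 0,"rx": 0,"ry": 0,"rz": 0,"claw": -1},
    {"dx": 1,"dy": -0.8,"dz": 0.5,"rx": 0,"ry": 0,"rz": 0,"claw": -1},
    {"dx": 1,"dy": -0.8,"dz": 0.5,"rx": 0,"ry": 0,"rz": 0,"claw": -1},
    {"dx": 1,"dy": -0.8,"dz": 0.5,"rx": 0,"ry": 0,"rz": 0,"claw": -1},
    {"dx": 1,"dy": -0.8,"dz": 0.5,"rx": 0,"ry": 0,"rz": 0,"claw": -1},
  ],
)

```text
clock: 2.42
tcp_pos: [534.8, -139.2, 124.3]
eef_rot: [3.14, -0.001, 0.375]
force: [-0.3, 0.1, 0.1]
width: 0.2
gripper_force: 0.0
```

```bash
python3 - <<'E'
from h import *
import cv2
s=r.state();print(s["clock"],s["tcp_pos"],s["eef_rot"],s["force"],s["width"])
for w in np.load("sq.npy"):print(w.round(1),rel(w))
a=[cv2.resize(r.get_image(n)["pixels"][90:270,230:450,::-1],None,fx=1.8,fy=1.8,interpolation=2) for n in("top","side")]
cv2.imwrite("pics/b.png",np.hstack(a))
E
```

```text
2.425 [ 534.80478905 -139.22650627  124.27669486] [ 3.13986897e+00 -1.49474727e-03  3.75097050e-01] [-0.27246026  0.06576936  0.08300629] 0.22226683511632714
[587.7 -47.2  88.5] [ 0.4144 -0.3312  0.1789]
[621.4  30.6  88.5] [ 0.7142 -0.6315  0.1789]
[665.5 -81.   88.5] [ 0.7146 -0.0315  0.1789]
[509.8 -13.4  88.5] [ 0.1142 -0.631   0.1789]
[ 553.9 -125.1   88.5] [ 0.1146 -0.031   0.1789]
```

View pics/b.png

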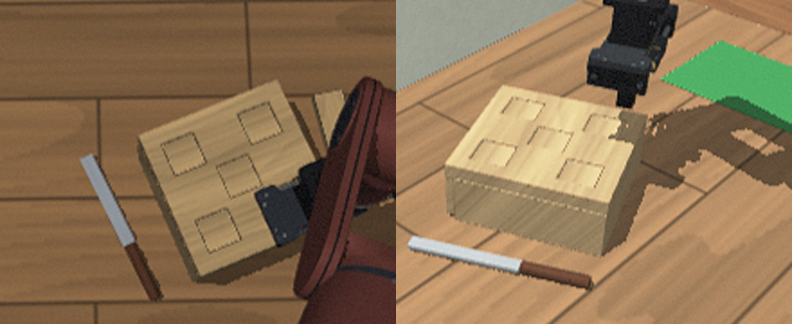

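The hand, fingers shut, is over the chest's near right edge by the (−60,−60) square, and nothing has been disturbed. Next I'll press it gently.

>>> servo_tool(
  series=[
    {"dx": 0.115,"dy": -0.031,"dz": 0.1,"rx": 0,"ry": 0,"rz": 0,"claw": -1},
    {"dx": 0.115,"dy": -0.031,"dz": 0.14,"rx": 0,"ry": 0,"rz": 0,"claw": -1},
    {"dx": 0.115,"dy": -0.031,"dz": 0.165,"rx": 0,"ry": 0,"rz": 0,"claw": -1},
    {"dx": 0.115,"dy": -0.031,"dz": 0.175,"rx": 0,"ry": 0,"rz": 0,"claw": -1},
    {"dx": 0.115,"dy": -0.031,"dz": 0.184,"rx": 0,"ry": 0,"rz": 0,"claw": -1},
    {"dx": 0.115,"dy": -0.031,"dz": 0.184,"rx": 0,"ry": 0,"rz": 0,"claw": -1},
  ],
)

```text
clock: 3.28
tcp_pos: [552.8, -124.1, 88.8]
eef_rot: [3.141, 0.0, 0.376]
force: [-8.9, 3.1, 15.9]
width: 0.4
gripper_force: 8.3
```

z stops at 88.8 with 16 N, so this square is solid. Next is (−60,+60).

>>> servo_tool(
  series=[
    {"dx": 0,"dy": 0,"dz": -0.08,"rx": 0,"ry": 0,"rz": 0,"claw": -1},
    {"dx": 0,"dy": -0.3,"dz": -0.08,"rx": 0,"ry": 0,"rz": 0,"claw": -1},
    {"dx": 0,"dy": -0.6,"dz": -0.08,"rx": 0,"ry": 0,"rz": 0,"claw": -1},
    {"dx": 0,"dy": -0.6,"dz": -0.08,"rx": 0,"ry": 0,"rz": 0,"claw": -1},
    {"dx": 0,"dy": -0.6,"dz": -0.04,"rx": 0,"ry": 0,"rz": 0,"claw": -1},
    {"dx": 0,"dy": -0.6,"dz": -0.015,"rx": 0,"ry": 0,"rz": 0,"claw": -1},
    {"dx": 0,"dy": -0.6,"dz": 0,"rx": 0,"ry": 0,"rz": 0,"claw": -1},
    {"dx": 0,"dy": -0.6,"dz": 0,"rx": 0,"ry": 0,"rz": 0,"claw": -1},
  ],
)

```text
clock: 4.28
tcp_pos: [509.5, -13.2, 88.8]
eef_rot: [-3.141, 0.001, 0.375]
force: [-13.0, 2.4, 27.3]
width: 0.6
gripper_force: 13.5
```

Solid as well. Next is the middle square (dx +0.3, dy +0.3).

>>> servo_tool(
  series=[
    {"dx": 0,"dy": 0,"dz": -0.08,"rx": 0,"ry": 0,"rz": 0,"claw": -1},
    {"dx": 0.15,"dy": 0.15,"dz": -0.08,"rx": 0,"ry": 0,"rz": 0,"claw": -1},
    {"dx": 0.3,"dy": 0.3,"dz": -0.08,"rx": 0,"ry": 0,"rz": 0,"claw": -1},
    {"dx": 0.3,"dy": 0.3,"dz": -0.08,"rx": 0,"ry": 0,"rz": 0,"claw": -1},
    {"dx": 0.3,"dy": 0.3,"dz": -0.04,"rx": 0,"ry": 0,"rz": 0,"claw": -1},
    {"dx": 0.3,"dy": 0.3,"dz": -0.015,"rx": 0,"ry": 0,"rz": 0,"claw": -1},
    {"dx": 0.3,"dy": 0.3,"dz": 0,"rx": 0,"ry": 0,"rz": 0,"claw": -1},
    {"dx": 0.3,"dy": 0.3,"dz": 0,"rx": 0,"ry": 0,"rz": 0,"claw": -1},
  ],
)

```text
clock: 5.28
tcp_pos: [586.1, -45.6, 85.8]
eef_rot: [-3.141, 0.001, 0.376]
force: [-2.4, -0.1, 4.0]
width: 0.7
gripper_force: 1.9
```

The middle square gives: 3 mm down at 4 N. I'll press it a little further, hold, then lift well clear.

>>> servo_tool(
  series=[
    {"dx": 0,"dy": 0,"dz": 0.008,"rx": 0,"ry": 0,"rz": 0,"claw": -1},
    {"dx": 0,"dy": 0,"dz": 0.008,"rx": 0,"ry": 0,"rz": 0,"claw": -1},
    {"dx": 0,"dy": 0,"dz": 0.008,"rx": 0,"ry": 0,"rz": 0,"claw": -1},
    {"dx": 0,"dy": 0,"dz": -0.1,"rx": 0,"ry": 0,"rz": 0,"claw": -1},
    {"dx": 0,"dy": 0,"dz": -0.4,"rx": 0,"ry": 0,"rz": 0,"claw": -1},
    {"dx": 0,"dy": 0,"dz": -0.7,"rx": 0,"ry": 0,"rz": 0,"claw": -1},
    {"dx": -0.5,"dy": 0,"dz": -0.8,"rx": 0,"ry": 0,"rz": 0,"claw": -1},
    {"dx": -0.8,"dy": 0,"dz": -0.8,"rx": 0,"ry": 0,"rz": 0,"claw": -1},
  ],
)

```text
clock: 6.28
tcp_pos: [471.9, -91.8, 244.3]
eef_rot: [3.139, -0.003, 0.378]
force: [-0.9, -0.7, 0.9]
width: 0.3
gripper_force: 0.0
```

>>> servo_tool(
  series=[
    {"dx": 0,"dy": 0,"dz": 0,"rx": 0,"ry": 0,"rz": 0,"claw": -1},
    {"dx": 0,"dy": 0,"dz": 0,"rx": 0,"ry": 0,"rz": 0,"claw": -1},
    {"dx": 0,"dy": 0,"dz": 0,"rx": 0,"ry": 0,"rz": 0,"claw": -1},
    {"dx": 0,"dy": 0,"dz": 0,"rx": 0,"ry": 0,"rz": 0,"claw": -1},
  ],
)

```text
clock: 6.78
tcp_pos: [472.5, -90.9, 242.6]
eef_rot: [-3.141, 0.0, 0.377]
force: [0.4, 0.5, 0.2]
width: 0.2
gripper_force: 0.0
```

```bash
python3 - <<'E'
from h import *
import cv2
s=r.state();print(s["clock"],s["tcp_pos"],s["force"],s["qd"])
a=[cv2.resize(r.get_image(n)["pixels"][90:270,230:450,::-1],None,fx=1.8,fy=1.8,interpolation=2) for n in("top","side")]
cv2.imwrite("pics/c.png",np.hstack(a))
E
```

```text
6.775 [472.54237058 -90.88120154 242.57890848] [0.37436108 0.51499926 0.24078132] [ 0.00021481 -0.00373957  0.00501859 -0.00195464  0.00181824  0.00044165]
```

View pics/c.png

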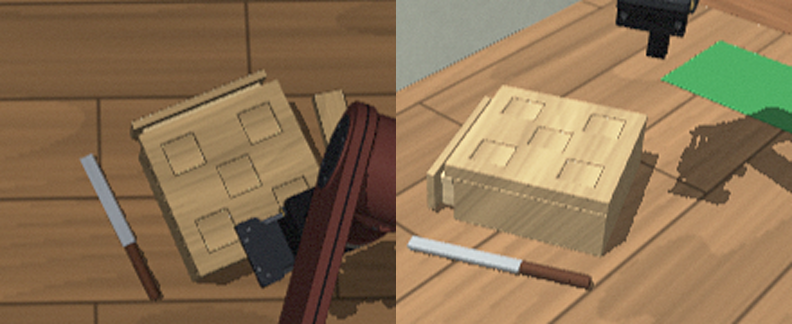

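The drawer stands out at the far side (crop pixels about (200,100) and (440,190)). The hand is clear and the file and offcut haven't moved.

```bash
python3 -c "
from bench import r
print(r.job_done())"
```

```text
the job is handed in; nothing more can be done
None
```

The middle square was the catch: I pressed it in, the drawer sprang out, I moved the hand clear without touching the drawer or moving the offcut, file or clamp, and the job is handed in (no verdict was returned).

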